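# Walk the tube block round to the squaring fence

## Task

The heavy aluminium tube block stands askew in front of the low steel fence. Without picking it up or tipping it, push it round on the bench with the fingertips until one of its long sides (either will do) faces the fence squarely, keeping its corners off the fence while it is still askew; then push it up so that this side lies flush against the fence, centred on the scribed line at the fence's middle. Leave everything else on the bench where it stands, and finish clear of the block.

Things in the scene. Friction and masses are not known exactly. Their poses are not given: they have to be found in the camera images.
- tube_block: solid aluminium block, 88 (its x) by 120 (its y) by 50 mm high, 24 dark wells in its top; about 0.9 kg, slides under 5 to 10 N. Origin: centre of its underside. Its long sides look along its -x and +x and are alike. Starts in front of the fence, 45 to 90 degrees askew. Pushed square to a long side 45 mm from that side's middle, it turns about 0.4 rad and its centre shifts 27 mm per 45 mm of push
- fence: straight steel rail screwed to the bench, 200 mm long (its y), 16 mm thick (its x), 36 mm high, with two small screwed feet behind it. Origin: on the bench, under the middle of its front face; the front face looks along its own -x (towards the robot) and lies at its x = 0; a dark scribed line on the front face and top marks its middle (y = 0)
- jar: bystander: clear jar with a yellow cap, 47 mm across, 80 mm high, standing behind the fence, origin at the centre of its underside
- vial_stray: bystander: small vial with a white cap, 23 mm across, 50 mm high, standing beside the work, origin at the centre of its underside
- timer: bystander: flat timer, 62 x 68 x 24 mm, origin at the centre of its underside
- tape: bystander: roll of tape lying flat, 90 mm across, 19 mm high, origin at the centre of its underside
- tip_carton: bystander: yellow pipette-tip carton, 132 x 90 x 56 mm, origin at the centre of its underside
- marker: bystander: black marker pen lying flat, 137 mm long (its y), 13 mm thick, origin under its middle
There are look-alikes about, which are no part of the job. There is more than one size of the tube_block; the job needs the smaller.

How it is judged (in metres and radians):
At the end, for the whole second after the job is handed in: A long side of the block lies against the fence: within 2 degrees of parallel, gap at most 3.5 mm, block centred within 25 mm of the scribed line, flat on the bench and at rest (angle between the x axis of tube_block and the x axis of fence, either way round below 0.035 rad and x of tube_block in the frame of fence between -0.0475 and -0.04 m and y of tube_block in the frame of fence between -0.025 and 0.025 m and height (world z) of tube_block below 0.004 m and angle between tube_block's own z axis and vertical below 0.03 rad and linear speed of tube_block below 0.01 m/s and angular speed of tube_block below 0.05 rad/s); the robot touches nothing.
It fails at once if a corner of the block touched the fence while it was more than 15 degrees askew (contact force between tube_block and fence above 0.5 N and angle between the x axis of tube_block and the x axis of fence, either way round above 0.26 rad).
It fails at once if the block was lifted or tipped (height (world z) of tube_block above 0.01 m or angle between tube_block's own z axis and vertical above 0.12 rad).
It fails at once if a bystander was moved (distance of any of jar, vial_stray, timer, tape, tip_carton, marker from where it was at the start of the episode above 0.02 m).
It also fails if it takes over 72 s, if anything falls off the work surface, if the arm or the gripper's body presses on something with over 40 N, if the wrist force passes 120 N, or if a joint passes its speed limit or range.

## Robot

A 6-joint arm with a two-finger parallel gripper is mounted at the origin on a cart in front of the work surface, level with it; the furniture and walls round the work are solid. World frame = base frame: x ahead of the robot, y to its left, z up, the work surface at z = 0. Lengths are in mm, angles in degrees, forces in N, time in s.
With the tool pointing down it reaches from about 350 to 850 mm from the base axis. Payload 8.1 kg.
Tool frame: the origin (TCP) lies at the very end of the fingers, on their centre line; the grasp point (between the pads) lies 19 mm behind it (pinch_z is the z of the grasp point in the tool frame, in mm); z points along the fingers, y is the direction in which the jaws open and shut (so a half turn about z gives the same grasp; the last joint's range is limited). The gripper opens to 85 mm and grips with 20 to 120 N. Pads are 22 mm wide; open, the fingers measure 114 mm over their backs; the gripper's body (76 mm by 85 mm) begins 54 mm behind the grasp point. The pads swing forward as they close: fully open they stand 13 mm farther back than shut.
Start: joints at [-70.841, 7.471, 85.268, -0, 87.261, -4.893], TCP at [244.567, -547.898, 231.292] pointing down, gripper open.
Joint ranges: [-169.43, 169.43], [-51.17, 129.36], [1.28, 143.12], [-76.62, 256.62], [0, 156.53], [-152.29, 152.29]. Speed limits (degrees/s): [136.94, 136.94, 159.86, 180, 180, 180].

## Interface

Orientations are given as [roll, pitch, yaw] about the fixed x, y, z axes, in that order (R = Rz(yaw) Ry(pitch) Rx(roll)).
In Python, from bench import * gives the robot as it stands.
- The arm moves only by the shell command python3 -m creep 'ROWS' [FORCE]. ROWS is a JSON object of lists of equal length, an entry for each row: "translation": the shift along the tool's x, y, z in mm, a list of three; "rotation": the turn, a rotation vector about the tool's x, y, z in rad, a list of three; "claw": the finger opening in mm, from 0 to 85.4. In form: {"translation": [[dx, dy, dz], ...], "rotation": [[ax, ay, az], ...], "claw": [claw, ...]}. A call has 1 to 10 rows; each row shifts and turns the commanded pose from where the row before left it, along the tool's axes as they then stand; what a row does not reach is not made up. A row lasts 1/10 s, in which the tool goes at most 50 mm and 8.59 degrees, less where a joint would pass 70% of its speed; a pose out of reach is approached as far as the arm can. A call is refused whole if a number of a shift passes 50 or a number of a turn 0.15, either way. A call with a gripper value outside its range is refused whole. The fingers move at their own pace and stop on an object; FORCE is the grip in N (left out, the last holds). Time passes only in rows, so rows that do not move let the fingers close. It gives the time, the measured TCP pose, the force and the opening at its end, in the units of the state.
- sense(): the state, without advancing time (a new reading comes with each control period).
- snapshot(name): name is "side" or "top"; returns a dict with "frame" (420x560x3 uint8, red, green, blue), "intrinsics" (3x3 intrinsics, pixels), "extrinsics" (4x4, takes a point from camera to world coordinates). Camera axes: x right, y up, looking along -z (the intrinsics and any distortion apply to the point x, -y, -z); pixel columns grow to the right and rows downward; lengths in mm; the calibration is good to about 2 mm. A picture is of the moment at which its call begins. There is no depth.
- hand_in(): hands the job in, once; it reports no verdict.
The state is a dict: "time": time; "joint_pos": joint angles; "qd": joint speeds; "joint_efforts": joint torques, N m; "tool_pos": TCP position; "tcp_rot": TCP orientation; "ft_force": force on the tool from outside, world axes, zero at the start; "wrist_torque": the same for the moment, N m; "finger_gap": finger opening in mm.
Only numpy, scipy, OpenCV 4.12 (cv2) and the standard library are available. Lean on these libraries where they do the work, as an engineer would, in place of code of your own. Each camera call takes 0.05 s, during which the arm holds its last target.

## Working session

There is one attempt and no reset: what is moved stays moved. The work goes in short steps, Python scripts to look and compute and a shell command to move; the robot and the scene stay as the last step left them, time stands still between calls to the robot, and variables do not carry over. Pictures are saved under pics/ and viewed, and the job is handed in when it is done.

```bash
ls; mkdir -p pics; python3 - <<'E'
from bench import *
import cv2,pickle
d={}
for n in("side","top"):
    s=snapshot(n);d[n]=s;cv2.imwrite(f"pics/{n}0.png",s["frame"][:,:,::-1]);print(n,s["intrinsics"],s["extrinsics"].round(3) if hasattr(s["extrinsics"],'round') else s["extrinsics"],[k for k in s])
pickle.dump(d,open("s0.pkl","wb"))
print(sense())
E
```

```text
pics
side [[496.87425663   0.         283.30263767]
 [  0.         496.87425663 211.02356815]
 [  0.           0.           1.        ]] [[-9.990000e-01  9.000000e-03 -4.000000e-02  5.327920e+02]
 [-3.800000e-02 -5.400000e-01  8.410000e-01  1.118172e+03]
 [-1.400000e-02  8.410000e-01  5.400000e-01  8.548480e+02]
 [ 0.000000e+00  0.000000e+00  0.000000e+00  1.000000e+00]] ['frame', 'intrinsics', 'extrinsics']
top [[506.65665147   0.         278.86962861]
 [  0.         506.65665147 208.2252202 ]
 [  0.           0.           1.        ]] [[ 9.00000e-03  7.87000e-01 -6.17000e-01 -6.55443e+02]
 [-1.00000e+00  1.90000e-02  9.00000e-03 -1.62847e+02]
 [ 1.90000e-02  6.17000e-01  7.87000e-01  1.60592e+03]
 [ 0.00000e+00  0.00000e+00  0.00000e+00  1.00000e+00]] ['frame', 'intrinsics', 'extrinsics']
{'time': 0.1, 'joint_pos': array([-7.08417407e+01,  7.51171933e+00,  8.53255284e+01,  2.08474484e-03,
        8.72622546e+01, -4.89362571e+00]), 'qd': array([ 0.07289808, -0.13703903, -0.22150143,  0.01176401, -0.01599212,
       -0.08202286]), 'joint_efforts': array([ 1.03848495e-03, -5.70949173e+01, -5.01941264e+01, -7.90190074e-05,
        8.05408345e-03, -8.05112154e-05]), 'tool_pos': array([ 244.39496118, -547.40338423,  230.31570789]), 'tcp_rot': array([-1.79901038e+02, -1.05627507e-02,  2.40517745e+01]), 'ft_force': array([-0.64659304, -0.00125913,  0.05308421]), 'wrist_torque': array([ 0.01973342, -0.01069816,  0.03706722]), 'finger_gap': 85.43753985095334}
```

View pics/side0.png

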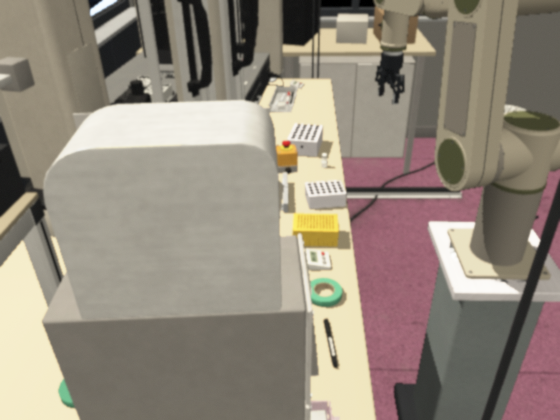

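View pics/top0.png

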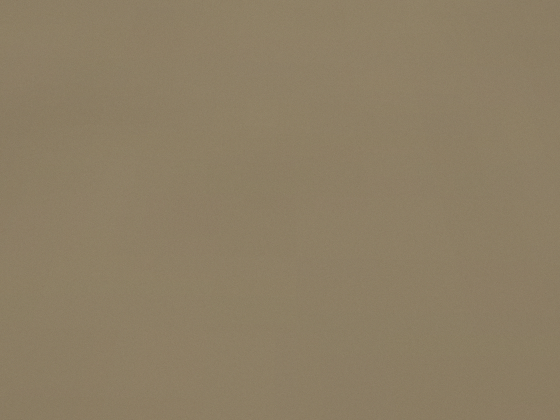

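The side view shows the yellow carton (316,229), timer (318,259), tape (325,291) and marker (331,342). There are two welled blocks, at (325,193) and (306,138), and the fence is near (286,188). The top view is blocked by a plain beige surface. I'll zoom in on the side view.

```bash
cat > h.py <<'E'
import numpy as np,cv2
def ray(s,u,v):
    K=np.array(s["intrinsics"]);E=np.array(s["extrinsics"])
    d=np.linalg.inv(K)@[u,v,1];d=np.array([d[0],-d[1],-d[2]])
    return E[:3,3],E[:3,:3]@d
def onz(s,u,v,z):
    o,d=ray(s,u,v);return o+d*(z-o[2])/d[2]
def proj(s,p):
    K=np.array(s["intrinsics"]);E=np.array(s["extrinsics"])
    c=E[:3,:3].T@(np.array(p)-E[:3,3]);c=K@[c[0],-c[1],-c[2]];return c[:2]/c[2]
E
python3 - <<'E'
import pickle,cv2
from h import *
s=pickle.load(open("s0.pkl","rb"))["side"]
f=s["frame"][:,:,::-1]
cv2.imwrite("pics/c0.png",cv2.resize(f[120:220,260:360],(800,800),interpolation=cv2.INTER_CUBIC)[:600] if 0 else cv2.resize(f[115:215,255:365],(660,600),interpolation=cv2.INTER_CUBIC))
for n,u,v,z in [("blkA",325,187,50),("blkB",306,132,50),("carton",316,222,56),("timer",318,258,24),("tape",325,291,19),("marker",331,342,6),("vial",324,157,50),("fencetop",286,180,36)]: print(n,onz(s,u,v,z).round())
E
```

```text
blkA [ 462. -280.   50.]
blkB [ 524. -717.   50.]
carton [495. -68.  56.]
timer [491.  58.  24.]
tape [476. 184.  19.]
marker [467. 338.   6.]
vial [ 459. -496.   50.]
fencetop [ 591. -350.   36.]
```

View pics/c0.png

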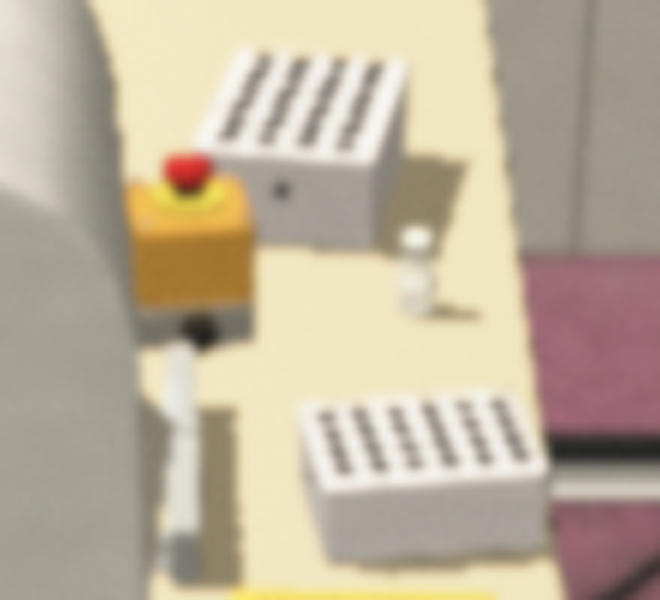

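```bash
python3 - <<'E'
import pickle,cv2
from h import *
s=pickle.load(open("s0.pkl","rb"))["side"]
f=s["frame"][:,:,::-1]
a=cv2.resize(f[165:217,275:350],(750,520),interpolation=cv2.INTER_LANCZOS4)
a=cv2.convertScaleAbs(a,alpha=1.2,beta=-40)
cv2.imwrite("pics/c1.png",a)
def sz(c):
    P=np.array([onz(s,255+x/6,115+y/6,50)[:2] for x,y in c]);print(P.round(),[np.linalg.norm(P[i]-P[(i+1)%4]).round() for i in range(4)])
sz([(302,405),(525,393),(548,472),(318,495)])
sz([(245,50),(407,62),(380,162),(198,150)])
E
```

```text
[[ 526. -309.]
 [ 403. -324.]
 [ 396. -239.]
 [ 517. -213.]] [np.float64(124.0), np.float64(85.0), np.float64(124.0), np.float64(96.0)]
[[ 565. -805.]
 [ 455. -784.]
 [ 477. -623.]
 [ 593. -641.]] [np.float64(113.0), np.float64(162.0), np.float64(118.0), np.float64(166.0)]
```

View pics/c1.png

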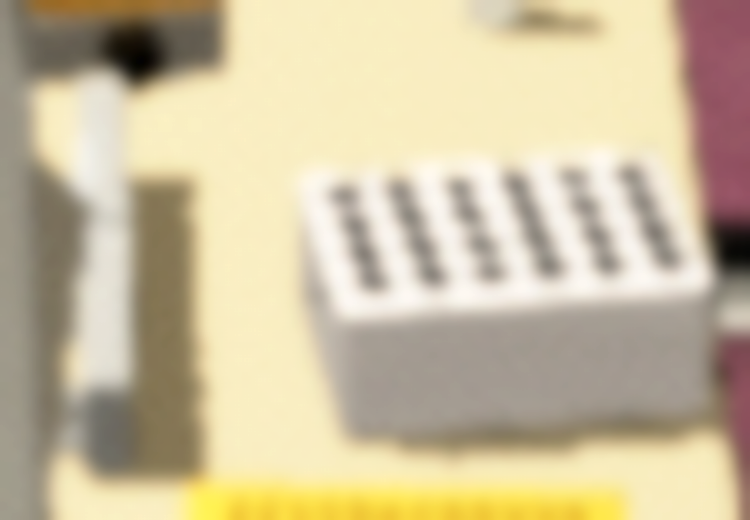

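```bash
python3 - <<'E'
import pickle,cv2
from h import *
s=pickle.load(open("s0.pkl","rb"))["side"]
f=s["frame"]
for n,x,y in [("farR",125,75),("farL",83,72),("midR",129,215),("midL",88,215),("nearR",131,388),("nearL",86,388)]: print(n,onz(s,275-.5+x/10,165-.5+y/10,36).round(1))
for n,x,y in [("endbotR",131,470),("endbotL",90,470),("shadfar",190,182),("shadnear",200,470)]: print(n,onz(s,275-.5+x/10,165-.5+y/10,0).round(1))
print(f[170:215,280:297].mean(2).astype(int))
print(f[183:190,281:297])
E
```

```text
farR [ 589.4 -406.7   36. ]
farL [ 604.1 -408.8   36. ]
midR [ 585.  -309.1   36. ]
midL [ 598.5 -308.9   36. ]
nearR [ 581.  -200.6   36. ]
nearL [ 595.  -200.4   36. ]
endbotR [ 581.5 -209.2    0. ]
endbotL [ 594.6 -209.     0. ]
shadfar [ 566.7 -395.3    0. ]
shadnear [ 559.6 -209.6    0. ]
[[109 109 111 108 100  78  55  44  38  37  52  79 101 107 111 113 129]
 [113 114 121 129 128 117  91  59  38  38  58  88 115 126 134 139 154]
 [137 141 154 170 179 175 152 104  65  71  99 131 153 167 178 184 191]
 [184 185 194 206 211 210 192 155 122 133 162 182 196 205 210 213 216]
 [213 214 216 218 220 219 210 192 180 189 205 214 217 219 221 221 222]
 [221 222 222 221 220 218 214 210 211 215 220 221 222 222 222 222 222]
 [222 223 223 222 220 219 215 214 219 221 222 223 222 222 222 222 222]
 [222 224 224 223 221 219 216 215 219 222 222 223 222 222 223 222 222]
 [222 224 226 227 223 221 217 216 220 222 223 222 222 222 222 223 222]
 [220 224 229 230 225 221 218 217 220 222 222 222 223 222 222 222 223]
 [214 223 229 231 227 221 218 217 220 221 222 221 222 222 222 222 223]
 [195 216 227 232 227 22
[... 3496 characters left out ...]
0 201]
  [212 209 198]
  [197 192 179]
  [166 158 137]
  [148 135 109]
  [143 131 103]
  [143 131 102]
  [147 133 104]
  [165 152 119]
  [204 188 151]
  [234 223 182]
  [240 231 193]]

 [[134 126 109]
  [144 137 121]
  [177 171 159]
  [210 205 195]
  [222 218 210]
  [220 217 207]
  [206 201 187]
  [171 163 143]
  [148 136 110]
  [142 130 102]
  [143 130 102]
  [145 133 104]
  [160 146 114]
  [199 182 145]
  [233 220 180]
  [240 231 193]]

 [[135 127 110]
  [145 138 122]
  [178 173 160]
  [212 209 198]
  [225 222 213]
  [225 222 212]
  [209 204 191]
  [172 164 144]
  [148 136 110]
  [142 130 102]
  [144 131 103]
  [145 132 104]
  [158 145 114]
  [199 183 146]
  [232 219 179]
  [240 231 193]]]
```

```bash
cat >> h.py <<'E'
def block(s,roi=(283,160,365,225),dbg=None):
    u0,v0,u1,v1=roi;k=6
    f=s["frame"][v0:v1,u0:u1]
    g=cv2.resize(f,None,fx=k,fy=k,interpolation=cv2.INTER_CUBIC).astype(int)
    m=((g.min(2)>205)).astype(np.uint8)
    m=cv2.morphologyEx(m,cv2.MORPH_CLOSE,np.ones((25,25)))
    cs,_=cv2.findContours(m,cv2.RETR_EXTERNAL,cv2.CHAIN_APPROX_NONE)
    out=[]
    for c in sorted(cs,key=cv2.contourArea)[::-1][:2]:
        h=cv2.convexHull(c)[:,0]
        P=np.array([onz(s,u0+(x+.5)/k-.5,v0+(y+.5)/k-.5,50)[:2] for x,y in h],np.float32)
        (cx,cy),(w,hh),a=cv2.minAreaRect(P)
        B=cv2.boxPoints(((cx,cy),(w,hh),a))
        e=[B[1]-B[0],B[2]-B[1]];l=max(e,key=np.linalg.norm)
        ang=np.degrees(np.arctan2(l[1],l[0]))%180
        out.append((round(cx,1),round(cy,1),round(w,1),round(hh,1),round(ang,1)))
        if dbg: cv2.drawContours(g_:=np.ascontiguousarray(g.clip(0,255).astype(np.uint8)[:,:,::-1]),[h[:,None]],-1,(0,0,255),1);cv2.imwrite(dbg,g_);dbg=None
    return out
E
python3 - <<'E'
import pickle,cv2
from h import *
s=pickle.load(open("s0.pkl","rb"))["side"]
print(block(s,dbg="pics/b0.png"))
a=onz(s,287.5,184,36);b=onz(s,287.5,201,36);print(a,b,np.degrees(np.arctan2((b-a)[1],(b-a)[0])))
for x,y in[(490,20),(535,330),(562,590)]: print(onz(s,255+x/6,115+y/6,0).round())
print(onz(s,255+190/6,115+340/6,0), onz(s,255+418/6,115+310/6,0),onz(s,294,244,0),onz(s,294,216,56),onz(s,338,216,56),onz(s,337,245,0))
E
```

```text
[(464.0, -279.0, 124.1, 98.8, np.float32(9.5)), (593.4, -279.3, 12.4, 185.0, np.float32(92.3))]
[ 585.04960368 -322.51157888   36.        ] [ 581.69130522 -214.3552559    36.        ] 91.77848618352878
[ 386. -982.    0.]
[ 384. -492.    0.]
[ 389. -202.    0.]
[ 593.18400489 -476.31692132    0.        ] [ 454.22710463 -516.9872926     0.        ] [557.73634246 -36.37308493   0.        ] [558.85732722 -98.22730348  56.        ] [ 430.33750678 -100.43893088   56.        ] [434.24900601 -33.97514769   0.        ]
```

View pics/b0.png

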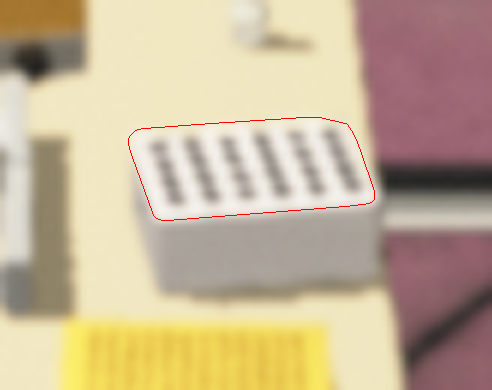

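Candidates: block A at (325,193) measures about 124×90 mm, and block B at (306,138) about 115×163 mm. A is the smaller one and stands in front of the fence, and the close crop confirms it. Its centre is near (462,-275), with the long axis about 10° from world x. The fence front is at about x=584, y=-303, with its y axis at about 92°. So I'll turn the block CCW by about 82°.

Next I close the fingers, square the tool and move off to the -y side.

```bash
python3 -m creep '{"translation":[[0,0,0],[0,0,0],[0,0,0],[45,-30,0],[45,-30,0],[45,-30,0],[45,-30,0],[45,-40,0],[43,-38,0],[0,0,0]],"rotation":[[0,0,0.14],[0,0,0.14],[0,0,0.14],[0,0,0],[0,0,0],[0,0,0],[0,0,0],[0,0,0],[0,0,0],[0,0,0]],"claw":[0,0,0,0,0,0,0,0,0,0]}' 40
```

```text
time: 1.1
tool_pos: [489.9, -365.7, 230.6]
tcp_rot: [-179.9, -0.1, 0.4]
ft_force: [0.1, -0.5, 0.3]
finger_gap: 0.0
```

```bash
python3 -m creep '{"translation":[[0,0,0],[0,0,45],[0,0,45],[0,0,45],[0,0,40],[0,0,30],[0,0,10],[0,0,0]],"rotation":[[0,0,0],[0,0,0],[0,0,0],[0,0,0],[0,0,0],[0,0,0],[0,0,0],[0,0,0]],"claw":[0,0,0,0,0,0,0,0]}'; python3 - <<'E'
from bench import *
import cv2
for n in("side","top"):
    s=snapshot(n);cv2.imwrite(f"pics/{n}1.png",s["frame"][:,:,::-1])
    if n=="side":
        f=s["frame"][:,:,::-1];cv2.imwrite("pics/c2.png",cv2.resize(f[115:215,255:365],(660,600),interpolation=cv2.INTER_CUBIC))
    else: print(s["frame"].std())
E
```

```text
time: 1.9
tool_pos: [483.7, -370.7, 14.5]
tcp_rot: [-179.9, 0.2, -0.1]
ft_force: [-0.2, -0.1, 0.1]
finger_gap: -0.0
16.800036831891987
```

View pics/c2.png

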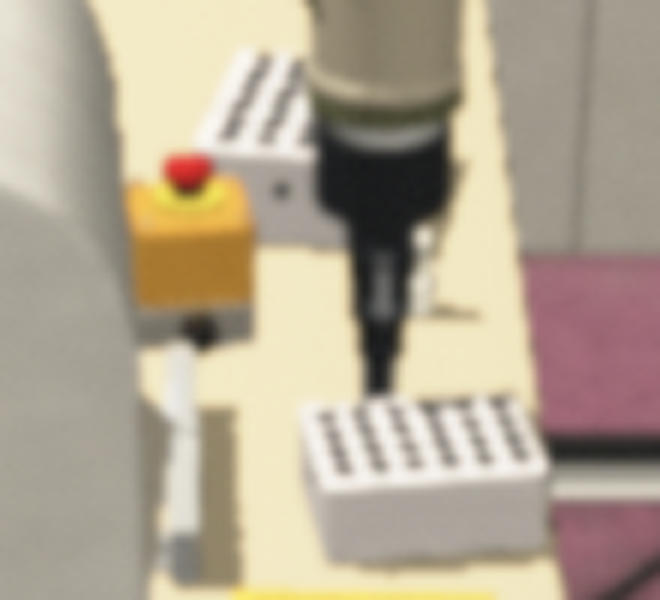

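View pics/top1.png

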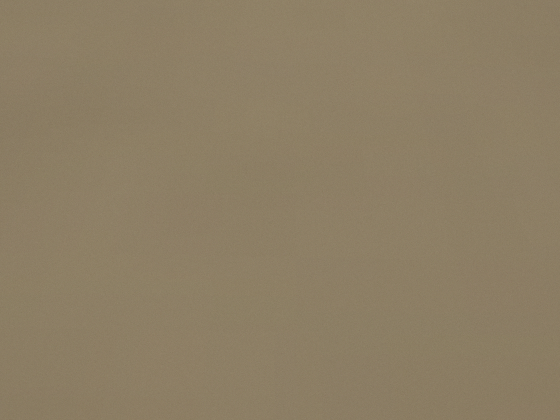

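```bash
python3 -m creep '{"translation":[[14,0,0],[14,0,0],[0,-10,0],[0,-10,0],[0,-8,0],[0,-6,0],[0,-6,0],[0,-6,0],[0,0,0]],"rotation":[[0,0,0],[0,0,0],[0,0,0],[0,0,0],[0,0,0],[0,0,0],[0,0,0],[0,0,0],[0,0,0]],"claw":[0,0,0,0,0,0,0,0,0]}'
```

```text
time: 2.9
tool_pos: [513.9, -324.0, 16.3]
tcp_rot: [-180.0, -0.0, 0.0]
ft_force: [0.2, 0.1, 0.4]
finger_gap: -0.0
```

The top camera is still blocked, so I'll work from the side view. There's no contact yet, so I keep pushing along +y.

```bash
python3 -m creep '{"translation":[[0,-5,0],[0,-5,0],[0,-5,0],[0,-5,0],[0,-5,0],[0,-4,0],[0,0,0]],"rotation":[[0,0,0],[0,0,0],[0,0,0],[0,0,0],[0,0,0],[0,0,0],[0,0,0]],"claw":[0,0,0,0,0,0,0]}'; cat > look.py <<'E'
import sys
from bench import *
from h import *
s=snapshot("side");n=sys.argv[1]
f=s["frame"][:,:,::-1];cv2.imwrite(f"pics/{n}.png",cv2.resize(f[115:225,255:365],(600,600),interpolation=cv2.INTER_CUBIC))
print(block(s,dbg=f"pics/{n}b.png"))
E
python3 look.py d1
```

```text
time: 3.6
tool_pos: [513.9, -294.9, 16.4]
tcp_rot: [-180.0, 0.0, 0.0]
ft_force: [1.2, -0.5, -0.4]
finger_gap: -0.2
[(475.5, -248.1, 83.1, 90.4, np.float32(112.7)), (592.8, -279.0, 13.4, 188.0, np.float32(92.3))]
```

View pics/d1b.png

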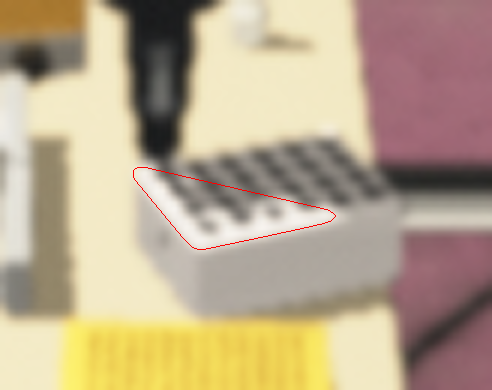

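```bash
cat > cor.py <<'E'
import sys,json,pickle
from h import *
s=pickle.load(open("s0.pkl","rb"))["side"]
# corners in order: pix in bN crop (6x, off 283,160); long edges are 1-2 and 3-0 ; order far-left, front, right, back
c=json.loads(sys.argv[1])
P=np.array([onz(s,283+(x+.5)/6-.5,160+(y+.5)/6-.5,50)[:2] for x,y in c],np.float32)
print(P.round(1).tolist(),[float(round(np.linalg.norm(P[i]-P[(i+1)%4]),1)) for i in range(4)],"ang",[float(round(np.degrees(np.arctan2(*(P[(i+1)%4]-P[i])[::-1]))%180,1)) for i in range(4)],"c",P.mean(0).round(1), cv2.minAreaRect(P))
E
python3 cor.py '[[134,168],[200,250],[402,205],[338,133]]'
```

```text
[[527.0999755859375, -275.29998779296875], [493.1000061035156, -191.5], [386.1000061035156, -238.39999389648438], [415.3999938964844, -315.20001220703125]] [90.4000015258789, 116.80000305175781, 82.19999694824219, 118.5999984741211] ang [112.0999984741211, 23.700000762939453, 110.9000015258789, 19.700000762939453] c [ 455.4 -255.1] ((455.2017517089844, -255.69483947753906), (118.53410339355469, 90.44126892089844), 22.125783920288086)
```

The result is as predicted: centre about (456,-256), angle about 22°. Next I push the +y long face near its robot-side end, so I lift over the block.

```bash
python3 -m creep '{"translation":[[0,10,0],[0,0,-40],[0,0,-40],[-30,-20,0],[-30,-20,0],[-30,-25,0],[-30,-25,0],[-11,-20,0],[0,0,0],[0,0,0]],"rotation":[[0,0,0],[0,0,0],[0,0,0],[0,0,0],[0,0,0],[0,0,0],[0,0,0],[0,0,-0.13],[0,0,-0.13],[0,0,-0.12]],"claw":[0,0,0,0,0,0,0,0,0,0]}'
```

```text
time: 4.65
tool_pos: [382.1, -195.5, 96.3]
tcp_rot: [-180.0, 0.0, 22.1]
ft_force: [-0.3, 0.1, 0.0]
finger_gap: -0.1
```

```bash
python3 -m creep '{"translation":[[0,0,35],[0,0,35],[0,0,11],[0,8,0],[0,8,0],[0,8,0],[0,5,0],[0,5,0],[0,5,0],[0,5,0]],"rotation":[[0,0,0],[0,0,0],[0,0,0],[0,0,0],[0,0,0],[0,0,0],[0,0,0],[0,0,-0.04],[0,0,-0.04],[0,0,-0.04]],"claw":[0,0,0,0,0,0,0,0,0,0]}'; python3 -m creep '{"translation":[[0,5,0],[0,5,0],[0,5,0],[0,0,0]],"rotation":[[0,0,-0.04],[0,0,-0.04],[0,0,-0.04],[0,0,0]],"claw":[0,0,0,0]}'; python3 look.py d2
```

```text
time: 5.65
tool_pos: [399.1, -236.3, 16.1]
tcp_rot: [-179.9, 0.1, 28.7]
ft_force: [-8.8, 5.8, 7.2]
finger_gap: -0.1
time: 6.05
tool_pos: [407.6, -250.2, 16.2]
tcp_rot: [180.0, 0.0, 35.6]
ft_force: [-1.8, 0.2, -0.4]
finger_gap: 0.1
[(479.4, -276.0, 127.4, 97.5, np.float32(36.6)), (592.9, -279.5, 13.4, 187.2, np.float32(92.3))]
```

View pics/d2b.png

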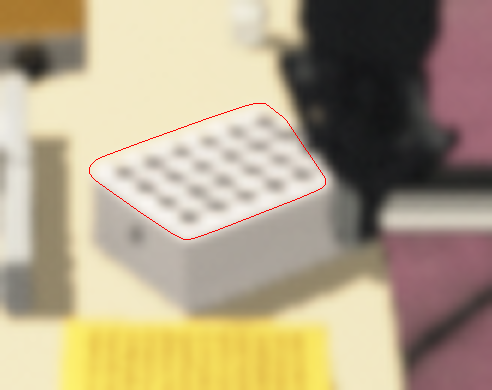

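Now about (476,-274), angle about 37°. The finger is well placed, so I continue the push, turning with the block.

```bash
python3 -m creep '{"translation":[[0,5,0],[0,5,0],[0,5,0],[0,5,0],[0,5,0],[0,5,0],[0,5,0],[0,0,0]],"rotation":[[0,0,-0.05],[0,0,-0.05],[0,0,-0.05],[0,0,-0.05],[0,0,-0.05],[0,0,-0.05],[0,0,-0.05],[0,0,0]],"claw":[0,0,0,0,0,0,0,0]}'; python3 look.py d3
```

```text
time: 6.9
tool_pos: [432.1, -275.0, 15.9]
tcp_rot: [180.0, 0.0, 55.6]
ft_force: [-1.3, 0.4, 0.2]
finger_gap: -0.0
[(526.9, -282.1, 145.3, 187.2, np.float32(92.3)), (468.3, -464.5, 22.3, 8.3, np.float32(88.6))]
```

View pics/d3b.png

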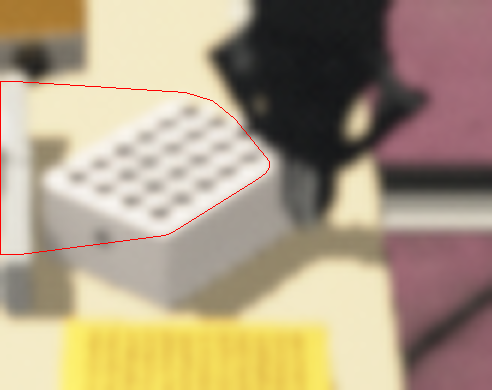

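```bash
python3 cor.py '[[44,180],[168,236],[271,164],[185,98]]'
```

```text
[[575.2999877929688, -261.70001220703125], [509.3999938964844, -205.10000610351562], [453.29998779296875, -280.6000061035156], [498.70001220703125, -354.0]] [86.9000015258789, 94.0999984741211, 86.30000305175781, 119.9000015258789] ang [139.3000030517578, 53.400001525878906, 121.69999694824219, 50.29999923706055] c [ 509.2 -275.4] ((504.05438232421875, -279.5552673339844), (121.46401977539062, 86.85934448242188), 50.319297790527344)
```

Measured: angle about 52°, centre about (503,-279), left corner about 9 mm from the fence. The next push must carry the block away from the fence while still turning it CCW. I'll push on the +y short end near its robot-side corner.

```bash
python3 -m creep '{"translation":[[0,-15,0],[0,0,-40],[0,0,-40],[26,10,0],[26,10,0],[26,10,0],[26,10,0],[26,7,0],[0,0,0]],"rotation":[[0,0,0],[0,0,0],[0,0,0],[0,0,0],[0,0,0],[0,0,0],[0,0,0],[0,0,0],[0,0,0]],"claw":[0,0,0,0,0,0,0,0,0]}';python3 look.py d4
```

```text
time: 7.85
tool_pos: [534.5, -183.2, 96.4]
tcp_rot: [179.8, -0.1, 55.6]
ft_force: [-0.7, -1.0, -0.7]
finger_gap: 0.1
[(517.0, -282.0, 165.2, 188.1, np.float32(92.3)), (464.2, -462.1, 27.5, 17.8, np.float32(88.6))]
```

View pics/d4.png

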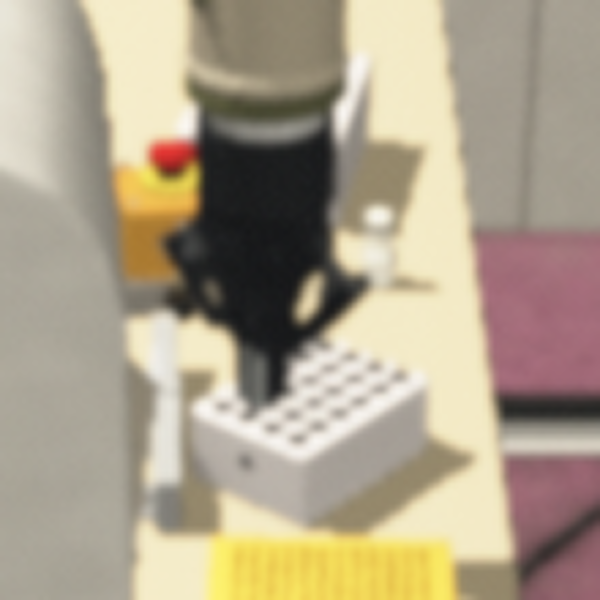

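```bash
python3 - <<'E'
import pickle
from h import *
s=pickle.load(open("s0.pkl","rb"))["side"]
k=600/110
P=[onz(s,255+x/k-.5,115+y/k-.5,50)[:2] for x,y in[(193,410),(310,462),(428,378)]]
P=np.array(P);print(P.round(),np.linalg.norm(P[1]-P[0]),np.linalg.norm(P[2]-P[1]),np.degrees(np.arctan2(*(P[1]-P[2])[::-1])),np.degrees(np.arctan2(*(P[0]-P[1])[::-1])),(P[0]+P[2])/2)
E
```

```text
[[ 575. -261.]
 [ 507. -203.]
 [ 436. -301.]] 89.43581634942365 121.19916122205433 53.83550860872711 -40.24492481016449 [ 505.46551542 -281.24045044]
```

```bash
python3 -m creep '{"translation":[[0,0,35],[0,0,35],[0,0,11],[-8,0,0],[-8,0,0],[-6,0,0],[-5,0,0],[-5,0,0],[-5,0,0],[-5,0,0]],"rotation":[[0,0,0],[0,0,0],[0,0,0],[0,0,0],[0,0,0],[0,0,0],[0,0,0],[0,0,-0.03],[0,0,-0.03],[0,0,-0.03]],"claw":[0,0,0,0,0,0,0,0,0,0]}'; python3 -m creep '{"translation":[[-5,0,0],[-5,0,0],[-5,0,0],[0,0,0]],"rotation":[[0,0,-0.03],[0,0,-0.03],[0,0,-0.03],[0,0,0]],"claw":[0,0,0,0]}'; python3 look.py d5
```

```text
time: 8.9
tool_pos: [509.2, -219.9, 16.1]
tcp_rot: [179.9, -0.1, 60.8]
ft_force: [0.5, 7.3, 2.9]
finger_gap: 0.2
time: 9.3
tool_pos: [501.9, -233.8, 16.1]
tcp_rot: [179.9, -0.0, 65.9]
ft_force: [-0.4, 3.8, 1.9]
finger_gap: 0.1
[(592.3, -279.6, 14.4, 189.3, np.float32(92.3)), (555.7, -286.9, 18.4, 42.8, np.float32(111.1))]
```

View pics/d5.png

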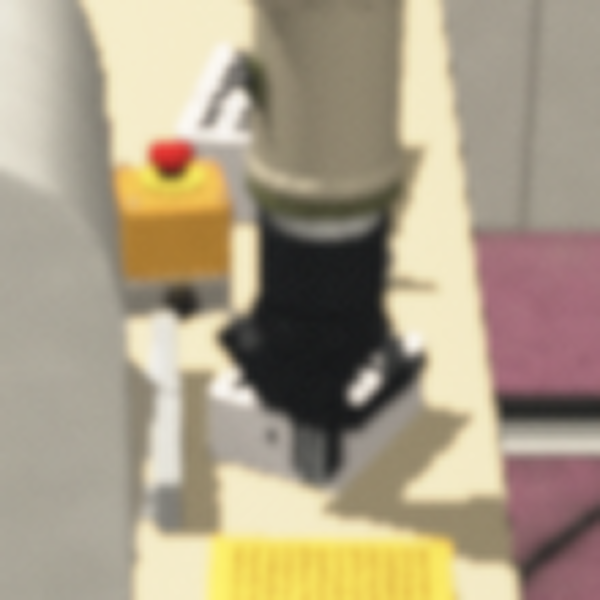

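```bash
python3 -m creep '{"translation":[[15,0,0],[0,0,-40],[0,0,-40],[-26,-14,0],[-26,-14,0],[-26,-14,0],[-26,-14,0],[-26,-14,0],[0,0,0]],"rotation":[[0,0,0],[0,0,0],[0,0,0],[0,0,0],[0,0,0],[0,0,0],[0,0,0],[0,0,0],[0,0,0]],"claw":[0,0,0,0,0,0,0,0,0]}';python3 look.py d6
```

```text
time: 10.25
tool_pos: [388.8, -311.3, 95.0]
tcp_rot: [180.0, 0.1, 65.7]
ft_force: [0.2, 0.5, -0.0]
finger_gap: -0.3
[(502.0, -320.0, 132.8, 93.3, np.float32(62.3)), (593.1, -279.5, 12.9, 187.1, np.float32(92.3))]
```

View pics/d6b.png

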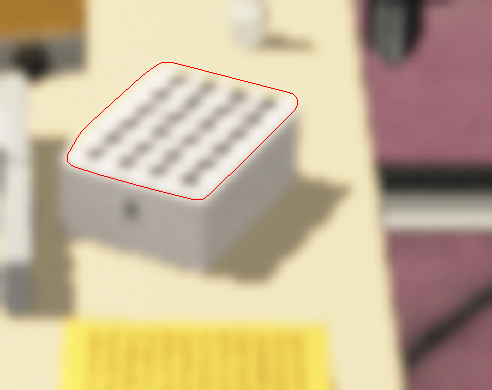

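```bash
python3 cor.py '[[67,158],[205,200],[298,98],[165,65]]'
```

```text
[[563.4000244140625, -285.6000061035156], [489.6000061035156, -242.0], [435.5, -354.79998779296875], [509.6000061035156, -393.1000061035156]] [85.80000305175781, 125.0999984741211, 83.4000015258789, 120.30000305175781] ang [149.5, 64.4000015258789, 152.6999969482422, 63.400001525878906] c [ 499.5 -318.9] ((499.5948486328125, -317.55633544921875), (126.14706420898438, 85.54769134521484), 63.41242218017578)
```

Now about (499,-317), angle about 63°, so I also want some +y. The next push is on the -y short end near its fence-side corner, which turns CCW and moves +y.

```bash
python3 -m creep '{"translation":[[-11,26,0],[-11,26,0],[-11,26,0],[-11,26,0],[-10,27,0],[0,0,35],[0,0,35],[0,0,9],[0,0,0]],"rotation":[[0,0,0],[0,0,0],[0,0,0],[0,0,0],[0,0,0],[0,0,0],[0,0,0],[0,0,0],[0,0,0]],"claw":[0,0,0,0,0,0,0,0,0]}';python3 look.py d7
```

```text
time: 11.2
tool_pos: [487.4, -410.2, 13.2]
tcp_rot: [-179.8, -0.1, 65.9]
ft_force: [0.7, -0.9, 0.7]
finger_gap: -0.2
[(502.6, -319.5, 132.2, 94.0, np.float32(62.4)), (593.1, -279.5, 12.9, 187.2, np.float32(92.3))]
```

View pics/d7.png

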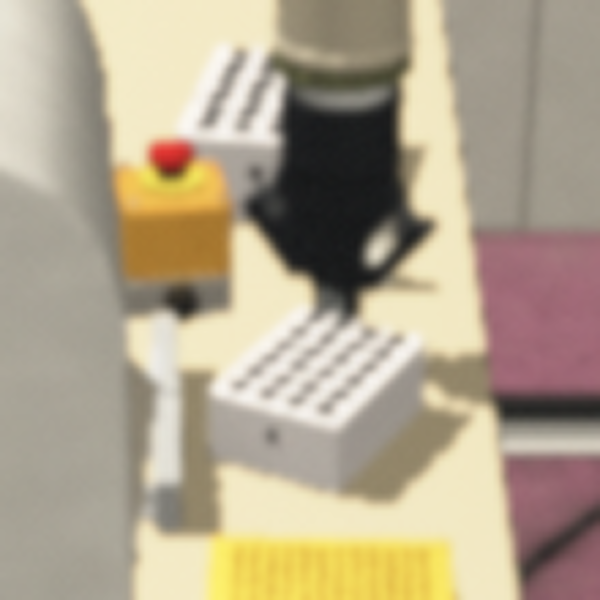

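```bash
python3 -m creep '{"translation":[[8,0,0],[8,0,0],[5,0,0],[5,0,0],[5,0,0],[5,0,0],[5,0,0],[5,0,0],[0,0,0]],"rotation":[[0,0,0],[0,0,0],[0,0,0],[0,0,0],[0,0,-0.03],[0,0,-0.03],[0,0,-0.03],[0,0,-0.03],[0,0,0]],"claw":[0,0,0,0,0,0,0,0,0]}';python3 look.py d8; python3 -m creep '{"translation":[[-15,0,0],[0,0,0]],"rotation":[[0,0,0],[0,0,0]],"claw":[0,0]}';python3 look.py d9
```

```text
time: 12.15
tool_pos: [507.2, -370.9, 17.1]
tcp_rot: [179.8, 0.1, 72.8]
ft_force: [-0.2, -3.2, 1.3]
finger_gap: 0.2
[(504.5, -290.9, 118.1, 93.3, np.float32(69.1)), (592.9, -279.5, 13.3, 187.2, np.float32(92.3))]
time: 12.4
tool_pos: [500.6, -385.8, 15.3]
tcp_rot: [-180.0, 0.0, 72.7]
ft_force: [0.0, 0.1, -0.1]
finger_gap: -0.1
[(502.0, -297.4, 131.6, 93.2, np.float32(69.2)), (592.9, -279.5, 13.4, 187.2, np.float32(92.3))]
```

View pics/d9b.png

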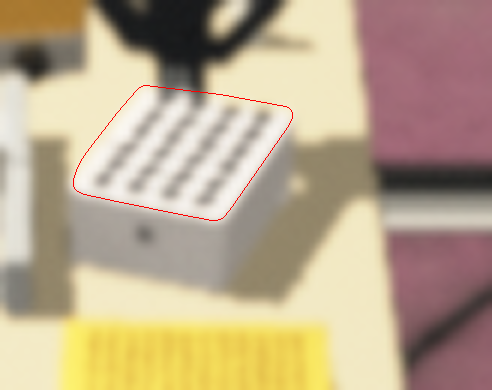

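```bash
python3 -m creep '{"translation":[[0,0,-40],[0,0,-40],[12,-27,0],[12,-27,0],[12,-27,0],[11,-28,0],[0,0,40],[0,0,30],[0,0,10],[0,0,0]],"rotation":[[0,0,0],[0,0,0],[0,0,0],[0,0,0],[0,0,0],[0,0,0],[0,0,0],[0,0,0],[0,0,0],[0,0,0]],"claw":[0,0,0,0,0,0,0,0,0,0]}';python3 look.py e1
```

```text
time: 13.45
tool_pos: [409.8, -305.9, 13.5]
tcp_rot: [-179.8, -0.1, 72.7]
ft_force: [-1.4, -0.5, 0.1]
finger_gap: 0.3
[(501.9, -297.8, 132.5, 93.1, np.float32(69.3)), (592.9, -279.5, 13.3, 187.2, np.float32(92.3))]
```

View pics/e1b.png

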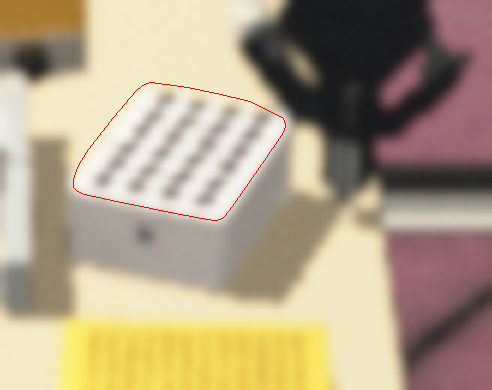

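```bash
python3 -m creep '{"translation":[[-3,10,0],[-2,10,0],[0,5,0],[0,5,0],[0,5,0],[0,5,0],[0,5,0],[0,5,0],[0,5,0],[0,0,0]],"rotation":[[0,0,0],[0,0,0],[0,0,0],[0,0,0],[0,0,-0.04],[0,0,-0.04],[0,0,-0.04],[0,0,-0.04],[0,0,-0.04],[0,0,0]],"claw":[0,0,0,0,0,0,0,0,0,0]}';python3 look.py e2
```

```text
time: 14.5
tool_pos: [464.0, -327.6, 16.3]
tcp_rot: [179.9, 0.1, 84.3]
ft_force: [-0.2, -0.8, -0.3]
finger_gap: -0.0
[(540.5, -281.5, 118.1, 187.2, np.float32(92.3))]
```

View pics/e2b.png

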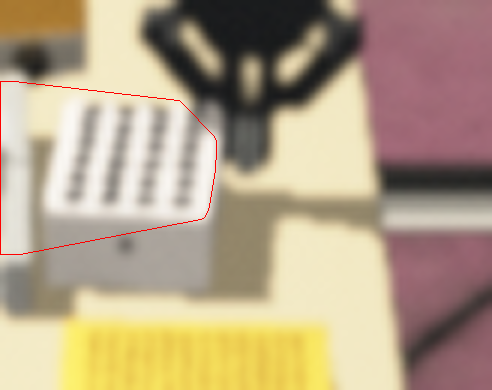

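```bash
python3 cor.py '[[43,213],[211,218],[221,105],[64,99]]'
```

```text
[[574.9000244140625, -227.3000030517578], [486.79998779296875, -223.60000610351562], [478.70001220703125, -346.20001220703125], [566.5, -352.0]] [88.19999694824219, 122.9000015258789, 87.9000015258789, 124.9000015258789] ang [177.60000610351562, 86.30000305175781, 176.1999969482422, 86.19999694824219] c [ 526.7 -287.3] ((526.7591552734375, -286.7427062988281), (124.93299865722656, 88.14209747314453), 86.20878601074219)
```

Now about (526.5,-287), angle about 86.5° against a fence at about 92°, with the side within 6° of parallel. Before the final push, I shift it about 16 mm in -y by pushing squarely on the +y short end with the two fingers spread 40 mm.

```bash
python3 -m creep '{"translation":[[0,-15,0],[0,0,-40],[0,0,-40],[28,14,0],[28,15,0],[28,14,0],[28,15,0],[27,14,0],[0,0,0],[0,0,0]],"rotation":[[0,0,0],[0,0,0],[0,0,-0.06],[0,0,0],[0,0,0],[0,0,0],[0,0,0],[0,0,0],[0,0,0],[0,0,0]],"claw":[0,0,0,40,40,40,40,40,40,40]}';python3 look.py e3
```

```text
time: 15.55
tool_pos: [526.2, -188.3, 95.6]
tcp_rot: [180.0, 0.0, 87.7]
ft_force: [1.2, -0.5, -0.0]
finger_gap: 39.9
[(537.2, -281.2, 124.8, 188.1, np.float32(92.3))]
```

View pics/e3.png

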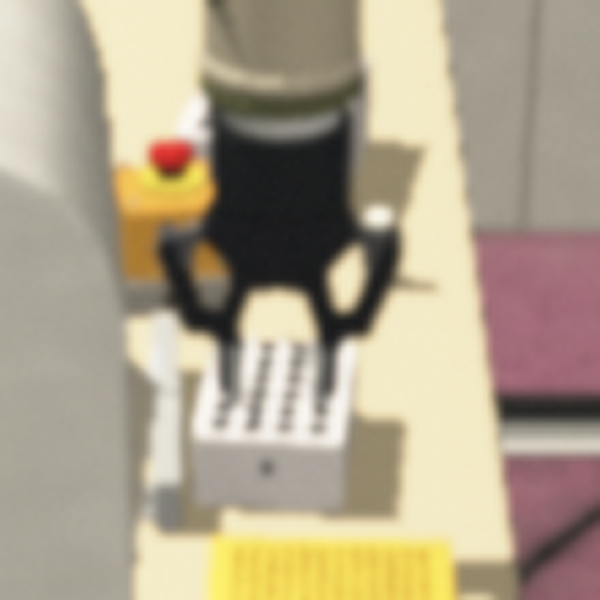

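```bash
python3 -m creep '{"translation":[[0,0,40],[0,0,30],[0,0,9],[-8,0,0],[-8,0,0],[-7,0,0],[-5,0,0],[-5,0,0],[-5,0,0],[0,0,0]],"rotation":[[0,0,0],[0,0,0],[0,0,0],[0,0,0],[0,0,0],[0,0,0],[0,0,0],[0,0,0],[0,0,0],[0,0,0]],"claw":[40,40,40,40,40,40,40,40,40,40]}';python3 look.py e4
```

```text
time: 16.6
tool_pos: [525.1, -227.3, 18.2]
tcp_rot: [179.9, -0.0, 87.6]
ft_force: [-0.7, 5.8, 4.7]
finger_gap: 39.8
[(592.7, -275.4, 13.4, 181.0, np.float32(92.3)), (523.5, -264.8, 53.3, 31.2, np.float32(89.5))]
```

View pics/e4.png

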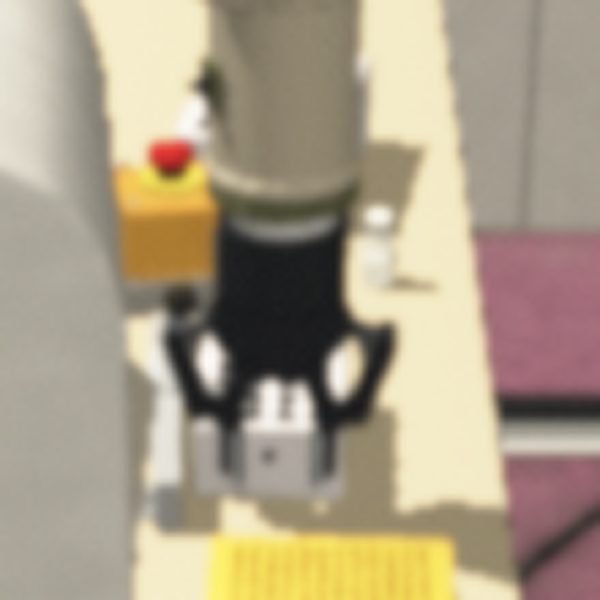

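```bash
python3 -m creep '{"translation":[[-4,0,0],[-3,0,0],[0,0,0],[15,0,0],[0,0,-40],[0,0,-40],[0,-40,0],[0,-40,0],[0,-40,0],[0,-26,0]],"rotation":[[0,0,0],[0,0,0],[0,0,0],[0,0,0],[0,0,0],[0,0,0],[0,0,0],[0,0,0],[0,0,0],[0,0,0]],"claw":[40,40,40,40,40,40,40,40,40,40]}';python3 look.py e5
```

```text
time: 17.65
tool_pos: [376.5, -212.5, 96.6]
tcp_rot: [180.0, 0.0, 87.6]
ft_force: [0.2, 0.0, 0.8]
finger_gap: 39.8
[(539.2, -281.6, 120.8, 187.2, np.float32(92.3)), (463.7, -462.1, 27.6, 15.4, np.float32(88.6))]
```

View pics/e5b.png

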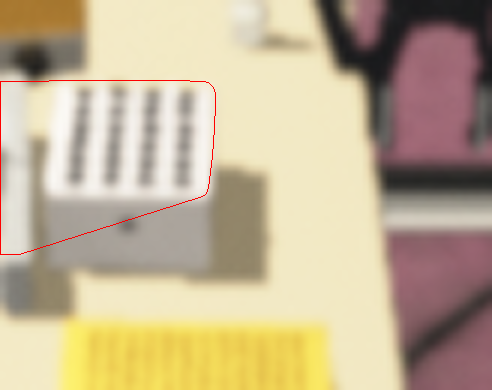

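```bash
python3 cor.py '[[43,192],[210,196],[217,83],[61,80]]'; python3 - <<'E'
import cv2,pickle
from bench import *
s=snapshot("side");f=s["frame"][:,:,::-1]
cv2.imwrite("pics/e6.png",cv2.convertScaleAbs(cv2.resize(f[165:217,275:335],(690,598),interpolation=cv2.INTER_CUBIC),alpha=1.2,beta=-40))
E
```

```text
[[575.5, -249.10000610351562], [486.8999938964844, -246.1999969482422], [480.3999938964844, -371.8999938964844], [568.7000122070312, -374.29998779296875]] [88.69999694824219, 125.80000305175781, 88.30000305175781, 125.4000015258789] ang [178.10000610351562, 87.0999984741211, 178.39999389648438, 86.9000015258789] c [ 527.8 -310.4] ((527.933837890625, -310.4836120605469), (127.52071380615234, 88.63521575927734), 87.06660461425781)
```

View pics/e6.png

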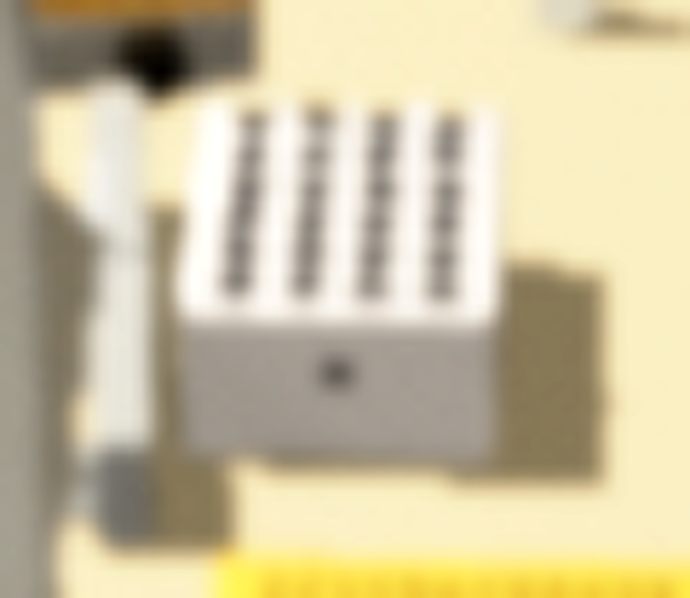

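The block is at about (528,-307), angle about 87°. The scribed line shows near y≈-306 (about -301 from the fence ends, about -310 from the line itself). I turn the tool square to the fence, open to 70 mm, and line up for a two-finger push.

```bash
python3 -m creep '{"translation":[[0,0,0],[0,0,0],[0,0,0],[0,0,0],[0,0,0],[0,0,0],[0,0,0],[0,0,0],[0,0,0],[0,0,0]],"rotation":[[0,0,0.148],[0,0,0.148],[0,0,0.148],[0,0,0.148],[0,0,0.148],[0,0,0.148],[0,0,0.148],[0,0,0.148],[0,0,0.148],[0,0,0.148]],"claw":[70,70,70,70,70,70,70,70,70,70]}'; python3 -m creep '{"translation":[[18,24,0],[18,24,0],[18,24,0],[12,21,0],[0,0,40],[0,0,30],[0,0,4],[0,0,0]],"rotation":[[0,0,0.014],[0,0,0],[0,0,0],[0,0,0],[0,0,0],[0,0,0],[0,0,0],[0,0,0]],"claw":[70,70,70,70,70,70,70,70]}'
```

```text
time: 18.75
tool_pos: [379.6, -213.1, 97.2]
tcp_rot: [179.9, -0.1, 2.5]
ft_force: [0.3, 0.7, -0.7]
finger_gap: 70.1
time: 19.55
tool_pos: [448.0, -302.7, 22.0]
tcp_rot: [-179.9, 0.1, 2.1]
ft_force: [-0.3, 0.1, -0.1]
finger_gap: 70.1
```

```bash
python3 -m creep '{"translation":[[8,0,0],[8,0,0],[4,0,0],[4,0,0],[3,0,0],[3,0,0],[3,0,0],[0,0,0]],"rotation":[[0,0,0],[0,0,0],[0,0,0],[0,0,0],[0,0,0],[0,0,0],[0,0,0],[0,0,0]],"claw":[70,70,70,70,70,70,70,70]}'; python3 look.py f1
```

```text
time: 20.35
tool_pos: [481.0, -303.4, 23.6]
tcp_rot: [179.9, 0.0, 2.0]
ft_force: [-6.1, -2.7, 5.0]
finger_gap: 69.8
[(545.7, -281.7, 107.8, 187.9, np.float32(92.3))]
```

View pics/f1.png

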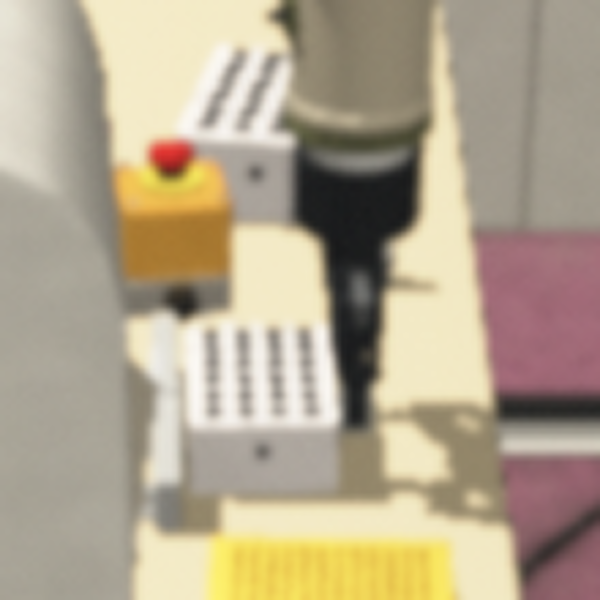

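The block is now square, with a small gap left at the fence. I creep in until the force climbs.

```bash
python3 -m creep '{"translation":[[2,0,0],[2,0,0],[2,0,0]],"rotation":[[0,0,0],[0,0,0],[0,0,0]],"claw":[70,70,70]}';python3 -m creep '{"translation":[[2,0,0],[0,0,0]],"rotation":[[0,0,0],[0,0,0]],"claw":[70,70]}'
```

```text
time: 20.7
tool_pos: [485.7, -302.7, 23.4]
tcp_rot: [179.9, 0.2, 2.0]
ft_force: [-13.7, -1.6, 11.5]
finger_gap: 70.0
time: 20.9
tool_pos: [485.7, -302.7, 23.3]
tcp_rot: [180.0, 0.4, 2.1]
ft_force: [-24.4, -1.6, 19.3]
finger_gap: 70.1
```

```bash
python3 -m creep '{"translation":[[1,0,0],[0,0,0],[0,0,0]],"rotation":[[0,0,0],[0,0,0],[0,0,0]],"claw":[70,70,70]}'; python3 look.py f2
```

```text
time: 21.2
tool_pos: [485.7, -302.7, 23.3]
tcp_rot: [-180.0, 0.5, 2.0]
ft_force: [-28.6, -1.4, 22.7]
finger_gap: 70.0
[(548.0, -281.2, 103.1, 187.2, np.float32(92.3))]
```

View pics/f2.png

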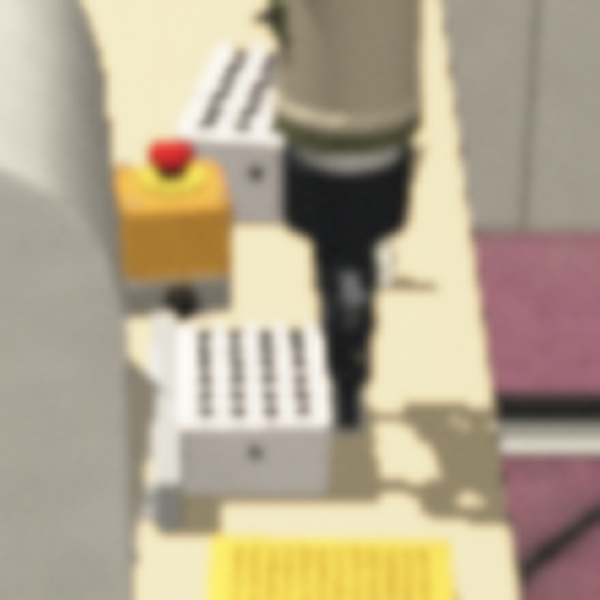

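Force is about 29 N with no further travel, so the block is firmly against the fence. I back off and check it clear.

```bash
python3 -m creep '{"translation":[[-3,0,0],[-10,0,0],[-20,0,0],[-20,0,0],[-20,0,-30],[0,0,-40],[0,30,-40],[0,40,0],[0,0,0]],"rotation":[[0,0,0],[0,0,0],[0,0,0],[0,0,0],[0,0,0],[0,0,0],[0,0,0],[0,0,0],[0,0,0]],"claw":[70,70,70,70,70,70,70,70,70]}'; python3 look.py f3;python3 - <<'E'
import cv2
from bench import *
s=snapshot("side");f=s["frame"][:,:,::-1]
cv2.imwrite("pics/f4.png",cv2.convertScaleAbs(cv2.resize(f[165:217,275:335],(690,598),interpolation=cv2.INTER_CUBIC),alpha=1.2,beta=-40))
cv2.imwrite("pics/f5.png",f)
E
```

```text
time: 22.15
tool_pos: [420.3, -379.0, 135.1]
tcp_rot: [179.7, -0.2, 1.9]
ft_force: [-0.7, 1.5, -0.4]
finger_gap: 70.3
[(546.7, -280.7, 105.8, 185.9, np.float32(92.3)), (463.3, -463.3, 25.0, 13.6, np.float32(88.5))]
```

View pics/f4.png

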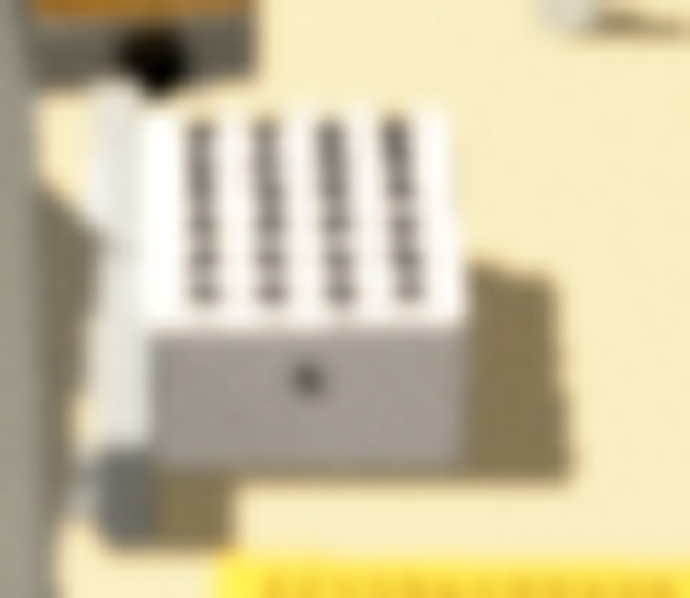

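View pics/f5.png

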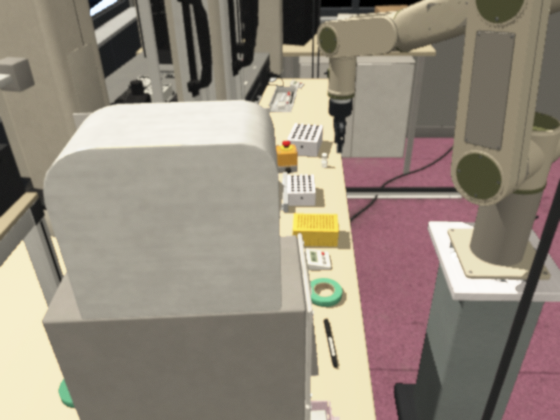

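```bash
python3 - <<'E'
import pickle
from h import *
s=pickle.load(open("s0.pkl","rb"))["side"]
k=11.5
g=lambda x,y,z:onz(s,275+x/k-.5,165+y/k-.5,z)[:2].round(1)
print([g(*p,50) for p in[(148,326),(466,328),(452,110),(140,112)]], g(150,466,0),g(462,468,0))
print("line",g(122,242,36),"fence near",g(125,446,36),g(125,545,0))
a=g(466,310,50);b=g(453,125,50);print(np.degrees(np.arctan2(*(a-b)[::-1])))
f0=s["frame"];import cv2
f1=cv2.imread("pics/f5.png")[:,:,::-1]
d=np.abs(f0.astype(int)-f1).max(2)
print("diff bystanders",{n:int(d[v-12:v+12,u-16:u+16].max()) for n,u,v in[("carton",316,234),("timer",318,259),("tape",325,291),("marker",331,342),("vial",324,160)]})
E
```

```text
[array([ 582.8, -241. ]), array([ 495.1, -241.3]), array([ 497.2, -367.1]), array([ 589. , -364.7])] [ 582.9 -248. ] [ 495.  -248.4]
line [ 592.7 -312.1] fence near [ 587.9 -200.6] [ 588.6 -206.8]
91.18008324409652
diff bystanders {'carton': 3, 'timer': 4, 'tape': 3, 'marker': 3, 'vial': 191}
```

```bash
python3 - <<'E'
import pickle,cv2
from h import *
s=pickle.load(open("s0.pkl","rb"))["side"];f0=s["frame"];f1=cv2.imread("pics/f5.png")[:,:,::-1]
d=np.abs(f0.astype(int)-f1).max(2);print(d[150:170:2,316:332:1])
E
```

```text
[[1 1 2 2 1 1 1 1 2 1 2 1 1 2 1 1]
 [1 1 2 2 1 1 1 2 1 1 1 1 1 0 1 1]
 [1 2 1 1 0 2 1 2 0 0 1 2 2 2 1 0]
 [1 2 2 0 1 1 2 0 2 0 1 1 1 2 1 1]
 [1 2 1 1 1 2 2 2 1 1 1 1 1 0 1 1]
 [1 0 1 2 1 1 1 1 2 1 1 0 1 1 2 1]
 [1 0 1 1 1 1 1 1 1 1 1 3 1 2 1 1]
 [0 0 2 1 1 1 1 2 0 2 1 1 1 1 1 1]
 [0 1 0 1 0 1 1 1 2 1 1 1 3 0 0 1]
 [1 1 1 1 0 1 1 2 1 1 1 1 1 1 2 1]]
```

The vial hasn't moved; the difference in its window was the hand. Handing in.

```bash
python3 -c "
from bench import *
print(hand_in())"
```

```text
the job is handed in; nothing more can be done
None
```

The smaller tube block now lies with a long side against the fence, and I handed the job in after about 22 s of robot time. No verdict was reported.

I turned it about 82° with closed-finger pushes on its long and short sides. A two-finger push on the +y end centred it, and a square two-finger push took it up to the fence, stopping firmly at about 29 N.

**Last checks, from the side camera:**
- **Position:** the block centre is at about x 540, and the fence front is at about x 584, so there is no measurable gap.
- **Angle:** the block's long side is at about 91–92°, and the fence is at about 92°.
- **Centring:** the block centre is at y ≈ -304. My two estimates of the scribed line disagreed: about -301 from the fence's near end and -308 to -313 from the line itself. The block is within 25 mm of either.
- **Bystanders:** the carton, timer, tape, marker and vial look unchanged from the first picture.
- **Arm:** it finished clear of everything.

**Not checked:**
- The top camera was blocked at the start and still blocked when I rechecked early on, so every measurement came from the side view alone.
- I never saw the jar, which seems to be hidden behind a cabinet. The arm never went behind the fence.

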